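Clamp a hose sleeve in the ratchet bench clamp

ROBOT

A 7-joint arm with a two-finger parallel gripper is mounted at the origin on a cart in front of the work surface, level with it; the furniture and walls round the work are solid. World frame = base frame: x ahead of the robot, y to its left, z up, the work surface at z = 0. Lengths are in m, angles in rad, forces in N, time in s.
With the tool pointing down it reaches from about 0.35 to 0.9 m from the base axis. Payload 19.9 kg.
Tool frame: the origin (TCP) lies between the finger pads; the fingertips stand 19 mm ahead of it and the grasp point (between the pads) is the TCP; z points along the fingers, y is the line along which they close (so a half turn about z gives the same grasp; the last joint's range is limited). The gripper opens to 94 mm and grips with 3 to 60 N. Pads are 16 mm wide; open, the fingers measure 119 mm over their backs; the gripper's body (75 mm by 177 mm) begins 78 mm behind the grasp point.
Start: joints at [-1.385, 0.417, -0.01, 1.614, 0.005, 1.111, -0.053], TCP at [0.141, 0.609, 0.224] pointing down, gripper open.
Joint ranges: [-2.81, 2.81], [-0.39, 2.02], [-1.27, 1.25], [0.06, 2.57], [-1.19, 4.33], [0.19, 2], [-2.82, 2.82]. Speed limits (rad/s): [1.89, 1.89, 2.39, 2.39, 3.01, 3.01, 3.01].

INTERFACE

Orientations are given as a 3x3 rotation matrix whose columns are the frame's x, y, z axes.
In Python, from rig import robot gives the robot as it stands. Calls block until the motion is done:
- robot.move_ptp(position, orientation): joint-space move of the TCP to a pose.
- robot.move_linear(position, velocity=0.15, frame=None, threshold=None): straight line of the TCP; frame=None keeps the orientation; velocity is the mean speed in m/s. With threshold (N) it stops when the force on the tool has changed by that much, and returns True; else False.
- robot.goto_joints(angles): joint-space move.
- robot.gripper_to(opening): finger opening in m; the grip force is fixed at half the most; returns when the fingers have stopped.
- robot.pause(seconds).
- robot.ik(position, orientation): joint angles nearest the present ones, or None.
- robot.get_state(): the state.
- robot.grab_frame(name): name is "scene" or "top" or "wrist"; returns the picture (420x560x3 uint8, red, green, blue); there is no depth.
- robot.camera_info(name): a dict with "fx", "fy", "cx", "cy" (pixels), "rvec" (rotation vector, rad) and "tvec" (3), from world to camera coordinates, as OpenCV has them. Camera axes: x right, y down, z forward; pixel columns grow to the right and rows downward; lengths in m; the calibration is good to about 2 mm. A picture is of the moment at which its call begins: read the wrist's pose just before it. camera_info takes no time and is no camera call; for the wrist camera it gives the pose at the moment of the call.
A pose or a line that the arm cannot do raises robot.PlanningError and nothing moves.
- robot.sign_off(): hands the job in; it is judged then, once.
The state is a dict: "time": time; "qpos": joint angles; "joint_vel": joint speeds; "effort": joint torques, N m; "ee_pos": TCP position; "tool_rot": TCP orientation; "force": force on the tool from outside, world axes, zero at the start; "moment": the same for the moment, N m; "opening": finger opening in m; "grasp_force": force on a finger pad.
Only numpy, scipy, OpenCV 4.12 (cv2) and the standard library are available. Lean on these libraries where they do the work, as an engineer would, in place of code of your own. Each camera call takes 0.05 s, during which the arm holds its last target. There are 200 camera calls.

TASK

Twist the clamp's release knob clockwise to its stop so that the ram springs all the way home, and let the knob spring back. Then stand the grey aluminium hose sleeve that is on the glass case top upright between the open jaws, and pump the lever through full strokes, down to its stop and all the way back up, until the ram is fully out and the sleeve is held firmly between pressure plate and anvil. Move the ram only with the knob and the lever, never by pushing it or its plate, and leave the tape roll and the bellows where they are.

Things in the scene. Friction and masses are not known exactly. Their poses are not given: they have to be found in the camera images.
- clamp: Grey ratchet bench clamp fixed to the surface. Origin on the surface; at yaw 0 its x points away from the robot (yaw varies), z up. In its frame (mm): ratchet housing x -40..90, y -160..-45, 85 high; anvil x -38..92, y 116..150, 78 high, face at y 116; spine behind the jaws x 58..92, 45 high. The jaws are open above and to -x; the work stands on the surface between them.
- jaw_mid (a point): Point on the surface midway between the open jaws (clamp frame x 0, y 55 mm, z 0).
- ram (a joint): Ram travel (m): 0 home, 0.068 most. Each full lever stroke advances it one 12 mm tooth; a ratchet holds it at 0.011, 0.023, 0.035, 0.047 and, fully out, 0.059; then the lever finds no tooth and strokes idle. Only the release knob lets it spring home. Starts part way out.
- lever (a joint): Pump lever angle (rad): 0 at rest, raised 0.60 rad above level; 0.70 pressed down to its stop. Springs back up by itself. A stroke counts only if it goes beyond about 0.6 and comes back below 0.05. Needs up to 15 N at the handle.
- lever_press (a point): Point on top of the lever's black handle, 125 mm from the pivot; moves with the lever. The lever points to the clamp's -x from a pivot at clamp frame x -18, y -135, z 105 mm and turns in the clamp's x-z plane. Handle 30 mm wide, 18 thick, 95 long, its end 160 mm from the pivot.
- release (a joint): Angle of the release knob (rad), clockwise seen from above: 0 at rest, 1.1 at its stop. Spring return, at most about 0.2 N m. The ram is let go beyond about 0.95.
- release_grip (a point): Centre of the release knob's grip bar, on its vertical axis, 116 mm above the surface (clamp frame x 45, y -66 mm), on the housing. Black bar 64 mm long, 13 wide, 28 high; its top is 11 mm above this point. At rest it lies along the clamp's x; the point's axes turn with the knob.
- sleeve: Light grey aluminium hose sleeve standing upright, a tube open at both ends, 72 mm high, about 75 mm across, clamp ears on its own -y side. Origin at the underside; the tube's axis lies 5.5 mm to its own +y of the origin. Bore about 52 mm, wall about 11 mm: the rim can be pinched from above. About 0.24 kg. (Not the similar pipe on the wooden side table.)
- tape_roll: Tan roll of tape lying flat, 94 mm in diameter, 48 mm high; origin at the centre of its underside. To be left alone.
- bellows_a: Black rubber bellows lying on its side, 97 mm long along its own y, 60 mm wide and high; origin below its middle. To be left alone.
- pressure_plate: Steel moving jaw at the ram's front, 76 mm along x, z 10..70 mm. Its origin is the clamp's origin moved along clamp y by the ram's travel; its face lies at y -6 mm in its own frame, so home jaws are 122 mm apart. On springs: gives up to 22 mm. Do not push it.
Things that resemble listed ones, but are neither listed nor needed, are in the scene too. Leave any orange or pink look-alike of the sleeve alone.

How it is judged:
By the outcome, as a careful person would: the job done as asked, in the order asked, and still so for the second after the job is handed in, with the robot touching nothing.
It also fails if it takes over 70 s, if anything falls off the work surface, if the arm or the gripper's body presses on something with over 40 N, if the wrist force passes 120 N, or if a joint passes its speed limit or range.

## Working session

There is one attempt and no reset: what is moved stays moved. The work goes in short steps, each a Python script; the robot and the scene stay as the last script left them, time stands still between calls to the robot, and variables do not carry over. Pictures are saved under pics/ and viewed, at most 10 in all, crops included, and the job is handed in when it is done.

```bash
mkdir -p pics; ls; python3 - <<'E'
from rig import robot
import cv2,numpy as np
for n in ["scene","top"]:
    im=robot.grab_frame(n); cv2.imwrite(f"pics/{n}0.png",im[:,:,::-1])
    i=robot.camera_info(n); R=cv2.Rodrigues(np.array(i['rvec']))[0]
    print(n,i,'cam pos',-R.T@np.array(i['tvec']))
print(robot.get_state()['time'])
E
```

```text
pics
scene {'fx': 388.0270528284274, 'fy': 388.0270528284274, 'cx': 284.8626839922608, 'cy': 205.87665367379626, 'rvec': array([ 0.61662727, -2.69174975,  1.06922049]), 'tvec': array([0.54208679, 0.18440155, 0.84188339])} cam pos [0.28112804 0.63451488 0.74497487]
top {'fx': 476.5813350185503, 'fy': 476.5813350185503, 'cx': 276.5085709727484, 'cy': 210.21801170147592, 'rvec': array([ 2.21542088, -2.15239852,  0.08579533]), 'tvec': array([0.06417096, 0.56143095, 1.1103276 ])} cam pos [0.47370686 0.08226709 1.14934066]
0.1
```

View pics/scene0.png

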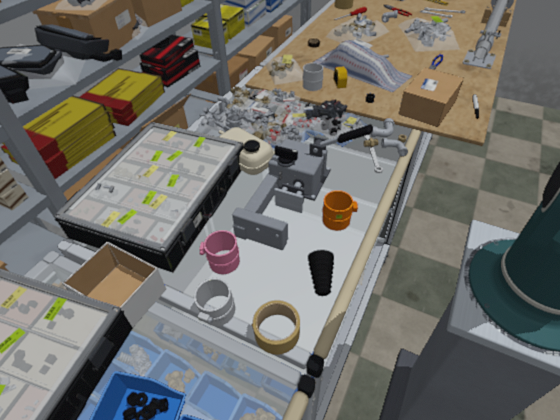

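View pics/top0.png

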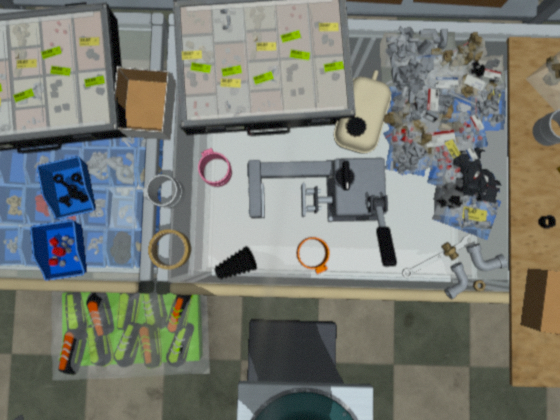

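The scene view shows the clamp at about (285,190), an orange look-alike at (338,208), a pink one at (222,252), the grey sleeve at (214,298), tape at (277,325) and bellows at (320,270). 
In the top view the grey sleeve candidates are (164,190) on the case and (548,127) on the wooden side table. The first fits, because it is grey and not on the wood. I'll enlarge it to confirm.

```bash
cat > h.py <<'E'
import cv2,numpy as np
from rig import robot
def cam(n):
    i=robot.camera_info(n);K=np.array([[i['fx'],0,i['cx']],[0,i['fy'],i['cy']],[0,0,1]])
    return K,np.array(i['rvec'],float),np.array(i['tvec'],float)
def ray(n,uv,z,c=None):
    K,r,t=c or cam(n);R=cv2.Rodrigues(r)[0];o=-R.T@t
    d=np.c_[np.atleast_2d(uv),np.ones(len(np.atleast_2d(uv)))]@np.linalg.inv(K).T@R
    return o+d*((z-o[2])/d[:,2])[:,None]
def proj(n,P,c=None):
    K,r,t=c or cam(n);return cv2.projectPoints(np.array(P,float).reshape(-1,1,3),r,t,K,None)[0].reshape(-1,2)
E
python3 - <<'E'
from h import *
a=cv2.imread('pics/top0.png');b=cv2.imread('pics/scene0.png')
A=cv2.resize(a[135:285,135:415],(800,429),interpolation=cv2.INTER_CUBIC)
cv2.imwrite('pics/topc.png',A)
B=cv2.resize(b[130:355,185:400],(573,600),interpolation=cv2.INTER_CUBIC)
cv2.imwrite('pics/scenec.png',B)
E
```

```text
(no output)
```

View pics/topc.png

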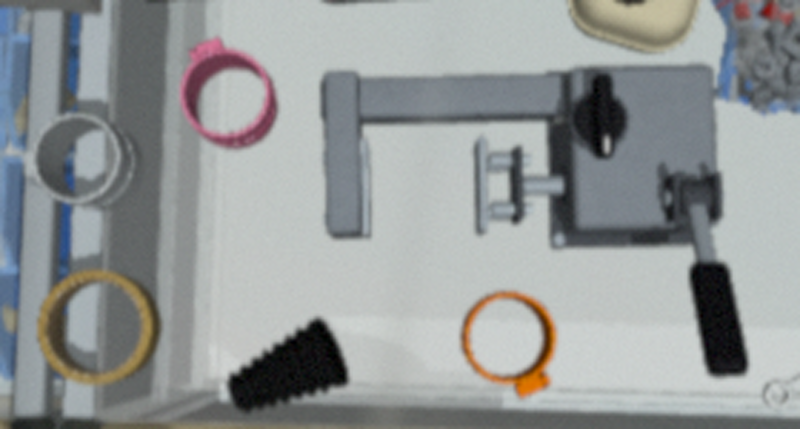

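View pics/scenec.png

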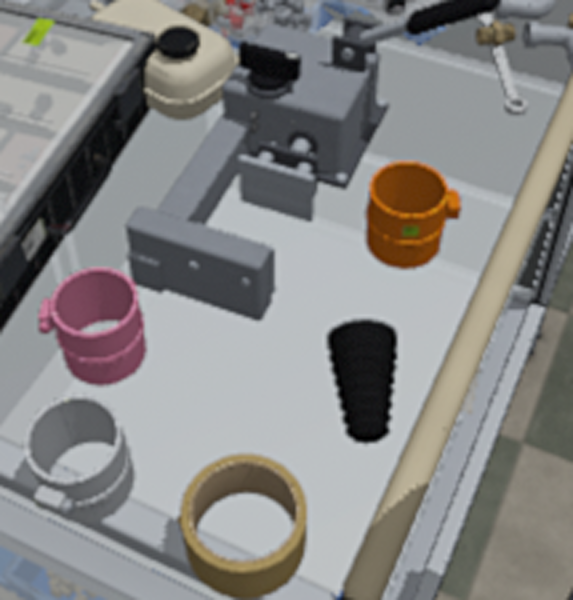

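The crop confirms it: the grey upright ring at crop (85,158), top px about (165,190), has ears near its base on the far left. It is distinct from the pink ring (228,97) and the orange ring (508,338), and the pipe on the wood is excluded. The clamp's anvil is on the left, so yaw is about 0. Its top corners are (323,73), (358,73), (362,237) and (328,237), and the knob is at (602,118).

```bash
python3 - <<'E'
from h import *
from scipy.optimize import least_squares
s=800/280
f=lambda p:(np.array(p,float)+.5)/s-.5+[135,135]
obs=[((323,73),(92,150,78)),((358,73),(92,116,78)),((362,237),(-38,116,78)),((328,237),(-38,150,78)),
((572,68),(90,-45,85)),((712,66),(90,-160,85)),((602,86),(77,-66,127)),((602,155),(13,-66,127))]
uv=np.array([f(o[0]) for o in obs]);P=np.array([o[1] for o in obs])/1e3
c=cam('top')
def W(q,P):
    C,S=np.cos(q[2]),np.sin(q[2]);return np.c_[q[0]+C*P[:,0]-S*P[:,1],q[1]+S*P[:,0]+C*P[:,1],P[:,2]]
r=least_squares(lambda q:(proj('top',W(q,P),c)-uv).ravel(),[.5,0,0],loss='soft_l1')
print(r.x, (r.fun.reshape(-1,2)).round(1).tolist())
# sleeve: top rim ellipse center at z .072
print('rim', ray('top',[f((78,157)),f((35,157)),f((122,157)),f((78,113)),f((78,202))],.072).round(4))
print('bellows',ray('top',f((290,365)),.03),'orange',ray('top',f((508,338)),.07),'tape',ray('top',f((98,325)),.048))
E
```

```text
[ 0.58220102 -0.00356633  0.05097216] [[-0.8, 0.2], [1.9, -0.1], [1.6, -0.4], [-1.6, -0.1], [-1.8, 0.4], [0.0, 0.1], [-0.1, -3.7], [0.9, 1.5]]
rim [[0.5948 0.3419 0.072 ]
 [0.5939 0.3761 0.072 ]
 [0.5959 0.307  0.072 ]
 [0.6301 0.3436 0.072 ]
 [0.559  0.3403 0.072 ]]
bellows [[0.43372352 0.17099918 0.03      ]] orange [[ 0.46126788 -0.00347959  0.07      ]] tape [[0.46197742 0.3252492  0.048     ]]
```

```bash
cat >> h.py <<'E'
def down(a):  # tool z down, tool y at angle a from world x
    y=np.array([np.cos(a),np.sin(a),0]);z=np.array([0,0,-1.]);return np.c_[np.cross(y,z),y,z]
def mp(p,R): robot.move_ptp(list(p),R)
def st(*k):
    s=robot.get_state();print(round(s['time'],2),*[np.round(s[x],4) for x in ('ee_pos','force','opening')+k])
E
python3 - <<'E'
from h import *
s=robot.get_state();print(s['tool_rot'].round(2) if hasattr(s['tool_rot'],'round') else s['tool_rot'])
np.set_printoptions(precision=4,suppress=True)
R=down(np.pi/2) if s['tool_rot'][1][1]>0 else down(-np.pi/2)
for n,p in (('s',(.58,.36,.33)),('c',(.57,-.02,.36))):
    mp(p,R);robot.pause(.2);c=cam('wrist');im=robot.grab_frame('wrist');cv2.imwrite(f'pics/w{n}.png',im[:,:,::-1])
    np.savez(f'w{n}.npz',K=c[0],r=c[1],t=c[2]);print(-cv2.Rodrigues(c[1])[0].T@c[2]);st('qpos')
im=np.hstack([cv2.imread('pics/ws.png'),cv2.imread('pics/wc.png')])
cv2.imwrite('pics/wboth.png',cv2.resize(im,(800,300),interpolation=cv2.INTER_AREA))
E
```

```text
[[-0.97  0.22 -0.  ]
 [ 0.22  0.97 -0.  ]
 [-0.   -0.   -1.  ]]
[0.505  0.3604 0.4906]
2.22 [0.5797 0.3605 0.3299] [-0.4906  0.0759 -0.3641] 0.0942 [-0.7154  0.4606  0.1714  1.3206 -0.0776  1.3669  1.0257]
[ 0.4957 -0.0194  0.5205]
3.89 [ 0.5701 -0.0193  0.3598] [-0.0127  0.1706  0.4309] 0.0942 [-0.2997  0.2295  0.3408  1.579  -0.078   1.3469  1.6219]
```

View pics/wboth.png

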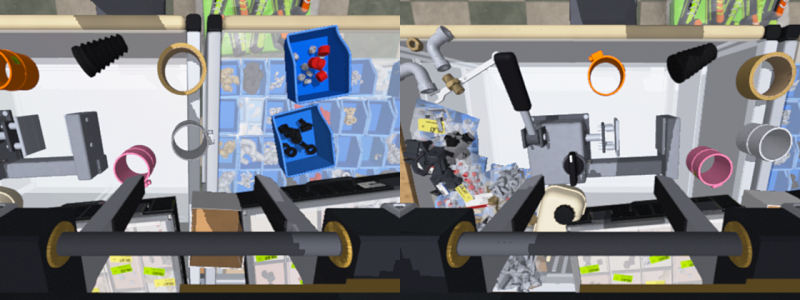

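The left view shows the sleeve at (189,139) with ears to its right, i.e. world +y. The right view shows the whole clamp at (600,150). I'll crop both for corner measurements.

```bash
python3 - <<'E'
from h import *
a=cv2.imread('pics/ws.png')[150:250,215:335];b=cv2.imread('pics/wc.png')[60:285,120:420]
cv2.imwrite('pics/z1.png',cv2.resize(a,None,fx=5,fy=5,interpolation=cv2.INTER_CUBIC))
cv2.imwrite('pics/z2.png',cv2.resize(b,(800,600),interpolation=cv2.INTER_CUBIC))
E
```

```text
(no output)
```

View pics/z1.png

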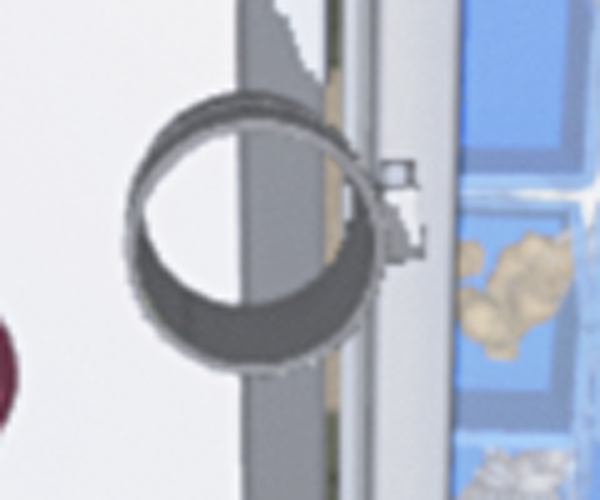

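View pics/z2.png

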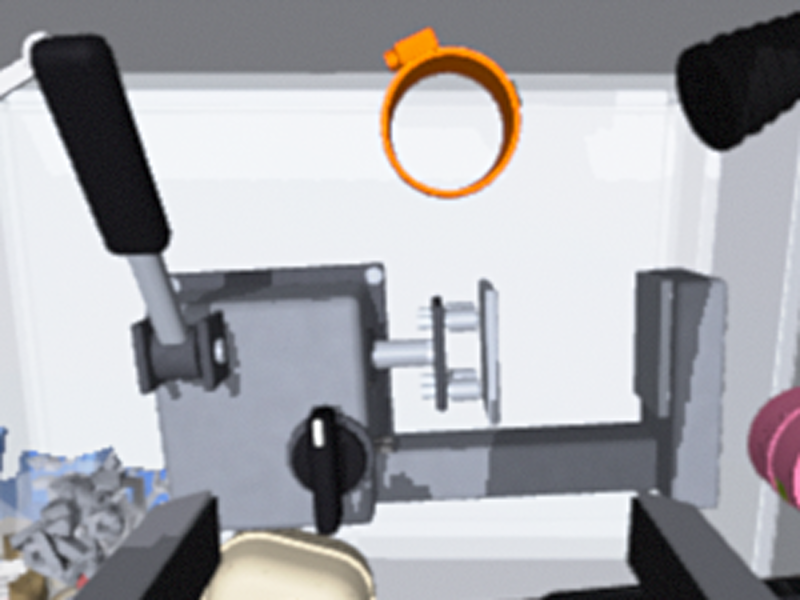

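The sleeve rim's outer ellipse spans crop x 127..383 and y 115..370, with the ears at (398,210). In the clamp crop I see the knob bar from (322,407) to (328,533), the anvil top corners (676,278), (726,280) and (716,505), and the housing top corner (360,298).

```bash
python3 - <<'E'
from h import *
from scipy.optimize import least_squares
np.set_printoptions(precision=4,suppress=True)
ld=lambda n:[np.load(n+'.npz')[k] for k in 'Krt']
cw=ld('wc');cs=ld('ws');ct=cam('top');cc=cam('scene')
f=lambda p:(np.array(p,float)+.5)*.35-.5+[135,135]
g=lambda p:(np.array(p,float)+.5)*.375-.5+[120,60]
h=lambda p:(np.array(p,float)+.5)*.2-.5+[215,150]
k=lambda p:(np.array(p,float)+.5)*(225/600)-.5+[185,130]
ot=[((323,73),(92,150,78)),((358,73),(92,116,78)),((362,237),(-38,116,78)),((328,237),(-38,150,78)),
((572,68),(90,-45,85)),((712,66),(90,-160,85))]
ow=[((676,278),(-38,116,78)),((726,280),(-38,150,78)),((718,505),(92,150,78)),((360,298),(-40,-45,85)),((374,522),(90,-45,85)),((168,530),(90,-160,85)),((322,407),(13,-66,127)),((328,533),(77,-66,127))]
P=lambda o:np.array([x[1] for x in o])/1e3
def W(q,P):
    C,S=np.cos(q[2]),np.sin(q[2]);return np.c_[q[0]+C*P[:,0]-S*P[:,1],q[1]+S*P[:,0]+C*P[:,1],P[:,2]]
ut=np.array([f(o[0]) for o in ot]);uw=np.array([g(o[0]) for o in ow])
r=least_squares(lambda q:np.r_[(proj('',W(q,P(ot)),ct)-ut).ravel(),(proj('',W(q,P(ow)),cw)-uw).ravel()],[.58,0,.04],loss='soft_l1')
print('clamp',r.x);print(r.fun.reshape(-1,2).round(1).tolist())
kb=ray('',[g((322,407)),g((328,533)),g((325,470))],.127,cw);print('knob',kb,np.linalg.norm(kb[1]-kb[0]),'pred',W(r.x,np.array([[.045,-.066,.127]])))
w=ray('',[h((255,243)),h((127,243)),h((383,243)),h((255,115)),h((255,370))],.072,cs);print('rim',w)
Ps=[c[0]@np.c_[cv2.Rodrigues(c[1])[0],c[2]] for c in (cs,cc)]
X=cv2.triangulatePoints(Ps[0],Ps[1],h((405,212)).reshape(2,1),k((50,497)).reshape(2,1));print('ears',(X[:3]/X[3]).ravel())
E
```

```text
clamp [ 0.5825 -0.0052  0.045 ]
[[0.2, -0.3], [2.9, -0.5], [2.3, -0.8], [-0.9, -0.6], [-0.8, 0.4], [1.0, 0.4], [-3.2, -0.1], [2.4, -2.0], [1.0, 0.6], [0.2, -3.4], [0.5, 0.2], [0.9, 0.3], [-1.5, 1.1], [-0.1, -0.4]]
knob [[ 0.597  -0.0686  0.127 ]
 [ 0.663  -0.0676  0.127 ]
 [ 0.6293 -0.0681  0.127 ]] 0.06596155284511403 pred [[ 0.6304 -0.0691  0.127 ]]
rim [[0.593  0.3429 0.072 ]
 [0.593  0.308  0.072 ]
 [0.593  0.3778 0.072 ]
 [0.5581 0.3433 0.072 ]
 [0.6291 0.3426 0.072 ]]
ears [0.5872 0.3849 0.0623]
```

```bash
python3 - <<'E'
from h import *
p=np.array([.630,-.0685,0]);a=-np.pi/2+.035
mp(p+[0,0,.20],down(a));robot.gripper_to(.045)
robot.move_linear(list(p+[0,0,.119]),.12,threshold=15);st('qpos')
robot.gripper_to(.0);st('grasp_force')
z=robot.get_state()['ee_pos']
for d in (.55,1.0,1.13):
    robot.move_linear(list(z),.03,frame=down(a-d));st('moment')
robot.pause(.3);st('moment')
print(robot.get_state()['tool_rot'])
im=robot.grab_frame('scene');cv2.imwrite('pics/k1.png',im[:,:,::-1])
E
```

```text
8.03 [ 0.6304 -0.0687  0.1197] [ 0.2078 -0.1151 -0.7552] 0.0451 [-0.4706  0.6668  0.7589  1.6976 -0.5325  0.9941 -1.0557]
8.62 [ 0.6301 -0.0697  0.1194] [ 0.4431 -5.3203  2.6698] 0.0127 30.2167
9.32 [ 0.6305 -0.0685  0.1194] [2.0342 5.5984 0.6253] 0.0122 [ 1.3703 -0.1728  0.1195]
9.93 [ 0.6312 -0.0677  0.1195] [ 5.7701  8.6375 -0.2606] 0.0128 [ 2.1463 -1.3517  0.1826]
10.21 [ 0.6314 -0.0676  0.1194] [ 6.2069  8.6874 -0.7711] 0.0128 [ 2.1208 -1.6333  0.5885]
10.51 [ 0.6314 -0.0676  0.1194] [ 7.4431  9.7998 -1.1681] 0.0132 [ 2.1279 -1.7098  0.5578]
[[ 0.46179377 -0.8869856   0.00175051]
 [-0.88698669 -0.46179018  0.0021069 ]
 [-0.00106042 -0.00252563 -0.99999625]]
```

```bash
python3 - <<'E'
from h import *
a=-np.pi/2+.035
z=robot.get_state()['ee_pos']
robot.move_linear(list(z),.03,frame=down(a));st('moment')
robot.gripper_to(.045);robot.move_linear([z[0],z[1],.22],.2)
for n in range(2):
  for s in (0,np.pi):
    for q,t in (((.5935-.0325,.3425,.15),3.29),((.58,.04,.15),3.29+1.46)): print(robot.ik(list(q),down(t+s)) is not None, np.round(robot.ik(list(q),down(t+s)),2))
  break
mp([.5610,.3377,.18],down(3.29-np.pi));st('qpos')
A=robot.grab_frame('top')[:,:,::-1];B=robot.grab_frame('scene')[:,:,::-1]
A=cv2.resize(A[140:240,235:400],(660,400),interpolation=cv2.INTER_CUBIC)
cv2.imwrite('pics/t2.png',A)
E
```

```text
11.84 [ 0.6303 -0.0697  0.1194] [-7.0193 -7.6054  2.5042] 0.0129 [-1.9965  1.7022  0.0402]
True [ 0.09  0.82 -1.09  1.57  0.75  1.23  2.16]
True [-0.73  0.54  0.81  1.81 -0.47  0.98 -1.26]
True [-0.91  0.58  0.45  1.61 -0.29  1.02 -0.23]
True [ 0.66  0.68 -1.09  1.77  0.66  1.12  0.96]
14.7 [0.5617 0.3363 0.18  ] [-0.1453  0.8878  0.3949] 0.0452 [-0.9198  0.5503  0.473   1.589  -0.2744  1.069  -0.2286]
```

View pics/t2.png

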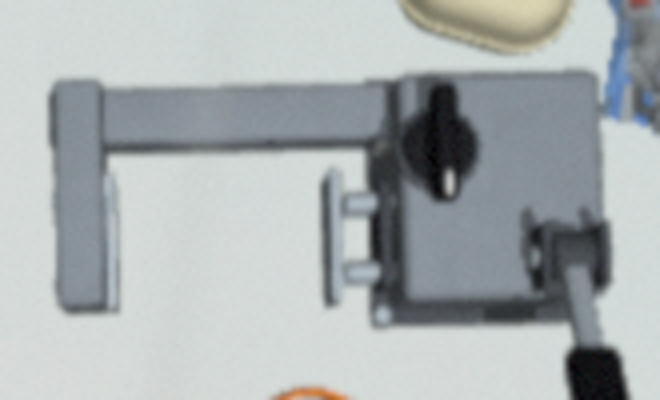

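The ram is home, with the plate next to the housing (x≈335), and the knob is back at rest (445,140). Next I'll pick up the sleeve.

```bash
python3 - <<'E'
from h import *
R=down(.148)
robot.gripper_to(.040)
robot.move_linear([.5614,.3377,.060],.15,frame=R,threshold=10);st()
robot.gripper_to(0);st('grasp_force')
robot.move_linear([.5614,.3377,.22],.2);robot.pause(.2);st('grasp_force')
mp([.5797+.0013,.065-.0325,.20],down(1.608));st('qpos','grasp_force')
im=robot.grab_frame('scene')[:,:,::-1];cv2.imwrite('pics/g.png',im)
im2=robot.grab_frame('wrist')[:,:,::-1]
cv2.imwrite('pics/gg.png',cv2.resize(np.hstack([im,im2]),(800,300),interpolation=cv2.INTER_AREA))
E
```

```text
16.07 [0.5619 0.3379 0.0609] [-0.2173  0.4107  0.1   ] 0.0399
16.65 [0.5616 0.3375 0.0602] [-0.0219 -0.721   3.9212] 0.01 29.9713
17.8 [0.5611 0.3375 0.2189] [-0.168   0.1007 -2.3357] 0.0099 29.9789
19.48 [0.5811 0.0331 0.2   ] [ 0.5154  0.5281 -2.0299] 0.0102 [-0.3349  0.3742  0.2847  1.7575 -0.1205  1.0268  1.6016] 29.979
```

View pics/gg.png

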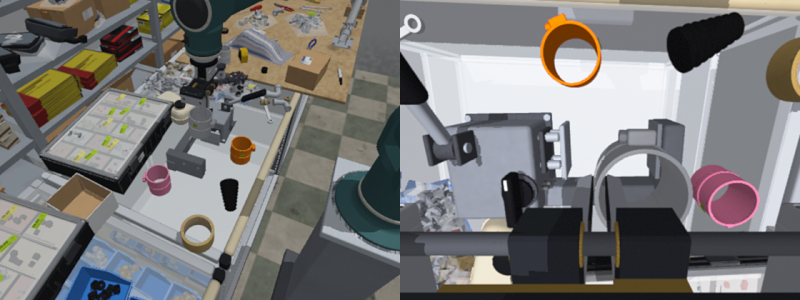

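The sleeve is held upright with its ears toward the robot (-x), seen at right-view (640,135), over the open jaws. Lower it, release and retreat.

```bash
python3 - <<'E'
from h import *
x,y=.5797+.0013,.065-.0325
robot.move_linear([x,y,.085],.2);print(robot.move_linear([x,y,.056],.05,threshold=4));st()
robot.gripper_to(.032);st()
robot.move_linear([x,y,.2],.2)
np.set_printoptions(precision=4,suppress=True)
cw=[np.load('wc.npz')[k] for k in 'Krt']
g=lambda p:(np.array(p,float)+.5)*.375-.5+[120,60]
print('handle ends top',ray('',g((77,42)),.19,cw),ray('',g((138,250)),.145,cw))
E
```

```text
True
20.78 [0.5814 0.0326 0.0622] [1.2103 0.3392 0.0458] 0.0098
21.34 [0.5808 0.0326 0.0628] [-0.0264  0.1455  0.2252] 0.0326
handle ends top [[ 0.443  -0.1461  0.19  ]] [[ 0.5208 -0.1455  0.145 ]]
```

```bash
cat >> h.py <<'E'
C=np.array([.5825,-.005]);yw=.042
def cl(x,y,z): c,s=np.cos(yw),np.sin(yw);return [C[0]+c*x-s*y,C[1]+s*x+c*y,z]
TOP=cl(-.116,-.135,.019+.183+.020);BOT=cl(-.143,-.135,.019+.1015-.010)
def stroke():
    h=robot.move_linear(BOT,.13,threshold=32);st();
    robot.move_linear(TOP,.2);robot.pause(.15)
E
python3 - <<'E'
from h import *
R=down(yw)
mp(cl(-.116,-.135,.27),R);robot.gripper_to(0);robot.move_linear(TOP,.2);st('qpos')
stroke();st()
im=robot.grab_frame('top')[:,:,::-1];cv2.imwrite('pics/p1.png',im)
o=ray('top',[[0,0]],0)
# plate: brightness profile along clamp y at x=-.02, z=.07
ys=np.arange(-.05,.12,.004);uv=proj('top',[cl(-.015,y,.07) for y in ys]).astype(np.float32)
g=cv2.cvtColor(im.copy(),cv2.COLOR_BGR2GRAY)
print(cv2.remap(g,uv[:,0],uv[:,1],1).ravel())
E
```

```text
24.37 [ 0.4722 -0.1449  0.2223] [-0.274  -0.4288  0.7165] 0.0003 [-0.345   0.216   0.6643  1.952  -0.1546  1.0246  0.4304]
25.16 [ 0.4492 -0.1462  0.1191] [-14.9984   7.1157  49.5991] 0.0005
25.99 [ 0.4715 -0.1447  0.2207] [0.7427 0.0762 0.4553] 0.0004
[ 76  55  47  80  91  55  48  88 107 113 112 119 114 101  92 195 217 216
 216 215 215 215 199 193 204 214 215 214 212 214 212 211 211 212 213 214
 214 197 169 209 217 170 177]
```

```bash
sed -i 's/threshold=32/threshold=26/' h.py; python3 - <<'E'
from h import *
for i in range(4):
    stroke()
    im=robot.grab_frame('top')[:,:,::-1].copy();cv2.imwrite(f'pics/p{i+2}.png',im)
st()
f=lambda n:cv2.resize(cv2.imread(f'pics/p{n}.png')[145:235,235:400],(396,216),interpolation=cv2.INTER_CUBIC)
cv2.imwrite('pics/pp.png',np.vstack([np.hstack([f(1),f(2)]),np.hstack([f(4),f(5)])]))
E
```

```text
26.82 [ 0.4488 -0.1462  0.1192] [-12.4739   6.4796  48.5969] 0.0008
28.48 [ 0.4488 -0.1462  0.1192] [-12.7753   5.429   47.8033] 0.0003
30.14 [ 0.4489 -0.1462  0.1192] [-13.323    6.1259  47.579 ] -0.0001
31.8 [ 0.4489 -0.1463  0.1192] [-13.2632   6.463   48.705 ] 0.0007
32.67 [ 0.4716 -0.1447  0.2209] [-0.0537  0.6362 -0.084 ] 0.0003
```

View pics/pp.png

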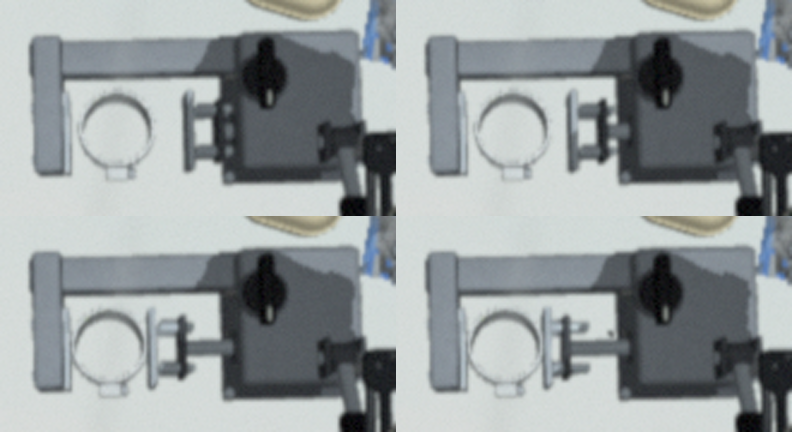

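After 5 strokes the sleeve stands upright between plate and anvil, with its ears to -x, and the plate's spring pins stick out, so it is loaded. I'll do one more stroke, which should be idle, to confirm the ram is fully out, then retreat and hand in.

```bash
python3 - <<'E'
from h import *
stroke();im=robot.grab_frame('top')[:,:,::-1].copy()
L=lambda n:cv2.imread(f'pics/p{n}.png')[165:215,270:335].astype(int)
d=lambda a,b:np.abs(a-b).mean()
print('4-5',d(L(4),L(5)),'5-6',d(L(5),im[165:215,270:335].astype(int)))
robot.move_linear(cl(-.116,-.135,.28),.2);robot.pause(.5);st()
im=robot.grab_frame('top')[:,:,::-1].copy();print('end',d(L(5),im[165:215,270:335].astype(int)))
E
```

```text
33.46 [ 0.4488 -0.1462  0.1192] [-14.2553   6.011   48.8319] 0.0008
4-5 8.988820512820514 5-6 1.6208205128205129
35.27 [ 0.4722 -0.1448  0.2798] [-0.7015 -0.2408 -0.2002] 0.0004
end 2.985025641025641
```

```bash
python3 -c "
from rig import robot
print(robot.sign_off())"
```

```text
the job is handed in; nothing more can be done
None
```

The job is handed in at about 35 s: I twisted the knob to its stop, the ram sprang home and the knob returned. The grey sleeve stands upright between the jaws, clamped after five full lever strokes; a sixth stroke didn't move the ram, so it is fully out.

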